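Hook the sample tray out from under the analyser

TASK

Take the pull hook from its stand and, reaching in under the analyser shelf, hook the red loop of the sample tray and drag the tray out until the whole tray (its loop may overhang) stands on the green mat in front of the shelf, with both jars still standing in it. Then hang the hook back in the fork of its stand and let go. Move the tray only with the hook, and do not disturb the other things on the bench.

Things in the scene. Friction and masses are not known exactly. Their poses are not given: they have to be found in the camera images.
- shelf: Fixed shelf, 300 mm wide (x), 270 deep (y), clear board 18 thick, its underside 200 mm up, on four 16 mm square corner legs (264 mm clear between them; sides open too). A grey analyser 115 mm high stands on it, 110 mm back from the front edge. Origin on the bench below the middle of the front edge; +y runs inwards under the shelf, so the tray comes out along -y; z up.
- mat (a point): Centre of the green mat, fixed with the shelf and with its axes: 1 mm thick, 260 mm along x by 260 mm along y, lying on the bench in front of the shelf from 3 mm before its front edge outwards. Its edge does not catch anything.
- tray: White open tray, 180 mm (x) by 120 (y), walls 50 high and 5 thick, floor 5 mm; loose under the shelf. With two jars about 0.55 kg. Origin: centre of its underside; z up; its front is -y, facing roughly out of the shelf. A red loop stands out of the front wall.
- loop (a point): Middle of the front bar (on its axis) of the rigid, level red loop, 8 mm round bar, fixed to the tray: 120 mm in front (-y) of the tray's centre, 42 mm up. Front bar 60 mm long along x, 60 mm off the tray's front wall; the two side bars spread to 90 mm apart at the wall. At the start 20 to 50 mm inside the shelf's front edge. Axes as the tray's.
- corner_fl (a point): Tray's bottom corner at its -x, -y (front) end.
- corner_fr (a point): Tray's bottom corner at its +x, -y (front) end.
- corner_bl (a point): Tray's bottom corner at its -x, +y (back) end.
- corner_br (a point): Tray's bottom corner at its +x, +y (back) end.
- jar_a: Amber sample jar with red lid, 64 mm across, 85 mm high, 0.15 kg, standing loose in the tray at its -x half. Origin at the centre of its underside, z up.
- jar_b: The same, in the tray's +x half.
- hook: Pull hook, 0.15 kg, upright in the stand's fork. Origin at its foot, where the axes of shank and prong meet, at first 30 mm above the bench; z up the shank. Shank: 8 mm round steel, up to z = 165 mm. Prong: 8 mm round, at right angles, 26 mm along -y (30 with its round end). Collar 40 x 40 mm, z = 165 to 173.
- handle (a point): Centre of the hook's blue handle, on the shank's axis 213 mm above the hook's origin. Handle 24 mm (x) by 28 mm (y) by 80 mm tall, gripped from above. Axes as the hook's.
- prong_tip (a point): Free end of the hook's prong, on its axis, 26 mm along -y from the hook's origin.
- stand: Fixed stand for the hook. Origin on the bench below where the shank hangs, z up. Base 120 mm (x), y from -85 to +65 mm, 12 high. Back plate 90 wide, 195 high, its face at y = -47 mm. Hook axes are parallel to the stand's when hung: prong towards the back plate.
- fork (a point): Hanging place on the fork, 195 mm above the stand's origin: level with the fork's top, on which the hook's collar rests. Two tines 34 mm wide, 8 thick; slot between them 16 mm wide, along the stand's y, open at +y, 30 mm from here. Hook comes out by lifting about 10 mm and drawing along +y; it goes back the same way.
- pot: Bystander: clear squat pot with red lid, 90 mm across, 75 mm high. Leave alone.
- label_roll: Bystander: white label roll standing on end, 80 mm across, 70 mm high. Leave alone.
- bowl: Bystander: white bowl, 84 mm across, 45 mm high. Leave alone.
There are look-alikes about, which are no part of the job. There is more than one size of the stand; the job needs the larger.

How it is judged:
On the way, in this order (a step that is already met when the one before it is completed fails the run):
1. the hook's foot is inside the tray's loop, with its prong below the front bar (y of hook in the frame of tray between -0.12 and -0.06 m and x of hook in the frame of tray between -0.035 and 0.035 m and z of prong_tip in the frame of loop below -0.004 m), for 0.1 s.
2. the whole tray is out on the green mat, both jars standing in it (y of corner_fl in the frame of shelf between -0.265 and 0 m and x of corner_fl in the frame of shelf between -0.132 and 0.132 m and y of corner_fr in the frame of shelf between -0.265 and 0 m and x of corner_fr in the frame of shelf between -0.132 and 0.132 m and y of corner_bl in the frame of shelf between -0.265 and 0 m and x of corner_bl in the frame of shelf between -0.132 and 0.132 m and y of corner_br in the frame of shelf between -0.265 and 0 m and x of corner_br in the frame of shelf between -0.132 and 0.132 m and angle between each of jar_a, jar_b's own z axis and vertical below 0.15 rad and horizontal distance between each of jar_a, jar_b and tray below 0.09 m), for 0.2 s.
At the end, for the whole second after the job is handed in: All four tray corners lie on the green mat, clear of the shelf edge (2 mm over at the other edges); tray flat, still, both jars standing in it (0.15 rad). The hook hangs still, upright (0.1 rad), collar on the fork, within 20 mm of its place (all of step 2 and angle between tray's own z axis and vertical below 0.05 rad and linear speed of each of tray, hook below 0.02 m/s and horizontal distance between hook and stand below 0.02 m and angle between hook's own z axis and vertical below 0.1 rad and z of hook in the frame of stand between 0.024 and 0.036 m); the robot touches nothing.
It fails at once if the gripper or arm touches the tray or its jars (contact force between any of the fingers, the arm and tray above 1 N or contact force between any of the fingers, the arm and jar_a above 1 N or contact force between any of the fingers, the arm and jar_b above 1 N).
It fails at once if a jar in the tray tips over (angle between any of jar_a, jar_b's own z axis and vertical above 0.5 rad).
It fails at once if a bystander is moved more than 25 mm (distance of any of pot, label_roll, bowl from where it was at the start of the episode above 0.025 m).
It also fails if it takes over 64 s, if anything falls off the work surface, if the arm or the gripper's body presses on something with over 40 N, if the wrist force passes 120 N, or if a joint passes its speed limit or range.

ROBOT

A 6-joint arm with a two-finger parallel gripper is mounted at the origin on the work surface. World frame = base frame: x ahead of the robot, y to its left, z up, the work surface at z = 0. Lengths are in m, angles in rad, forces in N, time in s.
With the tool pointing down it reaches from about 0.35 to 0.975 m from the base axis. Payload 4.9 kg.
Tool frame: the origin (TCP) lies midway between the tips of the shut fingers; the grasp point (between the pads) lies 19 mm behind it; z points along the fingers, y is the line along which they close (so a half turn about z gives the same grasp; the last joint's range is limited). The gripper opens to 85 mm and grips with 20 to 120 N. Pads are 22 mm wide; open, the fingers measure 114 mm over their backs; the gripper's body (76 mm by 85 mm) begins 54 mm behind the grasp point. The pads swing forward as they close: fully open they stand 13 mm farther back than shut.
Start: joints at [-1.425, 0.053, 1.613, -0, 1.476, -0.119], TCP at [0.164, -0.603, 0.231] pointing down, gripper open.
Joint ranges: [-3.01, 3.01], [-1.01, 2.22], [0.06, 2.58], [-1.02, 4.17], [0.09, 2.62], [-3.14, 3.14]. Speed limits (rad/s): [2.57, 2.57, 3.14, 3.14, 3.14, 3.14].

INTERFACE

Orientations are given as a unit quaternion [w, x, y, z].
In Python, from plant import state, grab_frame, camera_info, job_done, spot_in, masks_of, pinpoint gives the robot as it stands.
- The arm moves only by the shell command python3 -m handwheel 'ROWS' [OPENING]. ROWS is JSON, a list that holds one entry, the list of rows, each a list of 6 numbers: the shift along the world's x, y, z in m, then the turn, a rotation vector about the world's x, y, z in degrees. In form: [[[tx, ty, tz, ax, ay, az], ...]]. A call has 1 to 20 rows; each row shifts and turns the commanded pose from where the row before left it; what a row does not reach is not made up. A row lasts 1/12 s, in which the tool goes at most 41.7 mm and 7.16 degrees, less where a joint would pass 70% of its speed; a pose out of reach is approached as far as the arm can. A call is refused whole if a number of a shift passes 0.0417 or a number of a turn 7.16, either way. A call with a gripper value outside its range is refused whole. OPENING is the opening, from 0 (shut) to 1 (fully open), set as the call begins (- or left out, the last holds). The fingers move at their own pace and stop on an object; the grip force is fixed at half the most. Time passes only in rows, so rows that do not move let the fingers close. It gives the time, the measured TCP pose, the force, the opening and the grip force at its end, in the units of the state.
- state(): the state, without advancing time (a new reading comes with each control period).
- grab_frame(name): name is "scene" or "top"; returns (picture, depth): 480x640x3 uint8, blue, green, red; 480x640 float32, m along the optical axis (not along the pixel's ray), 0 where there is no reading.
- camera_info(name): a dict with "fx", "fy", "cx", "cy" (pixels), "T" (4x4, takes a point from camera to world coordinates). Camera axes: x right, y up, looking along -z (the intrinsics and any distortion apply to the point x, -y, -z); pixel columns grow to the right and rows downward; lengths in m; the calibration is good to about 2 mm. A picture is of the moment at which its call begins. camera_info takes no time and is no camera call.
- job_done(): hands the job in; it is judged then, once.
Trained networks look in the newest picture that a camera, given by its name, has taken for a name from the list of things; names that differ only in an ending like _2 or _b are one class to them, and where a whole thing is asked for, a point or a joint stands for the part that bears it (a point fixed in the world has none). Each returns a list of dicts, best first, with "conf" (0 to 1); they miss things now and then, are a little off and sometimes report something else, mostly with a low value. They report only what shows in the picture. A call takes as long as a camera call. They do not tell look-alikes from the thing itself.
- spot_in(camera, thing): "box" ([left, top, width, height] in pixels, round what is visible of it).
- masks_of(camera, thing): "region" (480x640 bool, what is visible of it) and "box" ([left, top, width, height] in pixels, round what is visible of it).
- pinpoint(camera, thing): "position" ([column, row] in pixels: a listed point, or the origin of a listed thing).
The state is a dict: "time": time; "joint_pos": joint angles; "joint_vel": joint speeds; "joint_efforts": joint torques, N m; "tool_pos": TCP position; "tool_rot": TCP orientation; "contact_force": force on the tool from outside, world axes, zero at the start; "ft_torque": the same for the moment, N m; "gripper_width": opening from 0.0 (shut) to 1.0 (fully open); "grasp_force": force on a finger pad.
Only numpy, scipy, OpenCV 4.12 (cv2) and the standard library are available. Lean on these libraries where they do the work, as an engineer would, in place of code of your own. Each camera call takes 0.05 s, during which the arm holds its last target. There are 200 camera calls.

## Working session

There is one attempt and no reset: what is moved stays moved. The work goes in short steps, Python scripts to look and compute and a shell command to move; the robot and the scene stay as the last step left them, time stands still between calls to the robot, and variables do not carry over. Pictures are saved under pics/ and viewed, at most 14 in all, crops included, and the job is handed in when it is done.

```bash
mkdir -p pics
cat > h.py <<'E'
import numpy as np, cv2
from plant import *
def px(cam,u,v,d):
    c=camera_info(cam); p=np.array([(u-c["cx"])/c["fx"]*d,-(v-c["cy"])/c["fy"]*d,-d,1]); return (c["T"]@p)[:3]
def plane(cam,u,v,z):
    c=camera_info(cam); o=c["T"][:3,3]; r=px(cam,u,v,1.0)-o; return o+r*(z-o[2])/r[2]
def proj(cam,P):
    c=camera_info(cam); q=np.linalg.inv(c["T"])@np.append(P,1); return c["cx"]+c["fx"]*q[0]/-q[2], c["cy"]-c["fy"]*q[1]/-q[2]
E
python3 - <<'E'
from h import *
np.set_printoptions(precision=4,suppress=True)
for c in("scene","top"):
    im,d=grab_frame(c); cv2.imwrite(f"pics/{c}0.png",im); np.save(f"{c}_d.npy",d)
    i=camera_info(c); print(c,{k:v for k,v in i.items()})
    for t in("shelf","tray","loop","handle","hook","stand","fork","mat","prong_tip","corner_fl","corner_fr","jar_a"):
        print(t,[(np.round(r["position"]).tolist(),round(r["conf"],2)) for r in pinpoint(c,t)])
E
```

```text
scene {'fx': 619.8645473906082, 'fy': 619.8645473906082, 'cx': 323.92466470466945, 'cy': 239.06753287728898, 'T': array([[ 0.4083, -0.4965,  0.766 ,  1.7037],
       [ 0.9126,  0.242 , -0.3296, -0.4766],
       [-0.0217,  0.8336,  0.5519,  0.9686],
       [ 0.    ,  0.    ,  0.    ,  1.    ]])}
shelf [([390.0, 275.0], 0.81), ([299.0, 369.0], 0.38)]
tray [([448.0, 270.0], 0.88)]
loop [([410.0, 265.0], 0.75)]
handle [([451.0, 250.0], 0.74), ([140.0, 223.0], 0.67)]
hook [([155.0, 297.0], 0.95)]
stand [([177.0, 265.0], 0.75), ([158.0, 310.0], 0.59), ([417.0, 254.0], 0.45)]
fork [([160.0, 214.0], 0.97), ([141.0, 245.0], 0.75)]
mat [([340.0, 285.0], 0.69)]
prong_tip [([148.0, 308.0], 0.65)]
corner_fl [([414.0, 254.0], 0.57)]
corner_fr [([444.0, 295.0], 0.62)]
jar_a [([450.0, 277.0], 0.83), ([442.0, 259.0], 0.74), ([414.0, 255.0], 0.62), ([223.0, 366.0], 0.43)]
top {'fx': 452.9092852124086, 'fy': 452.9092852124086, 'cx': 320.8755432788624, 'cy': 231.30786360986497, 'T': array([[ 0.0061,  0.9936, -0.1126,  0.4253],
       [-0.9999,  0.0078,  0.0146,  0.0215],
       [ 0.0153,  0.1125,  0.9935,  1.323 ],
       [ 0.    ,  0.    ,  0.    ,  1.    ]])}
shelf [([261.0, 226.0], 0.64), ([469.0, 266.0], 0.22), ([377.0, 157.0], 0.18)]
tray []
loop []
handle [([491.0, 269.0], 0.58)]
hook [([458.0, 269.0], 0.89)]
stand [([427.0, 329.0], 0.75), ([456.0, 268.0], 0.63)]
fork [([445.0, 340.0], 0.61)]
mat [([304.0, 228.0], 0.84)]
prong_tip [([468.0, 264.0], 0.96)]
corner_fl []
corner_fr []
jar_a []
```

View pics/scene0.png

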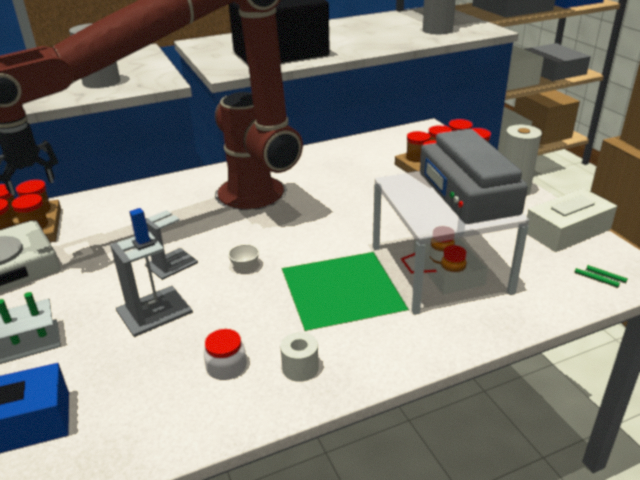

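View pics/top0.png

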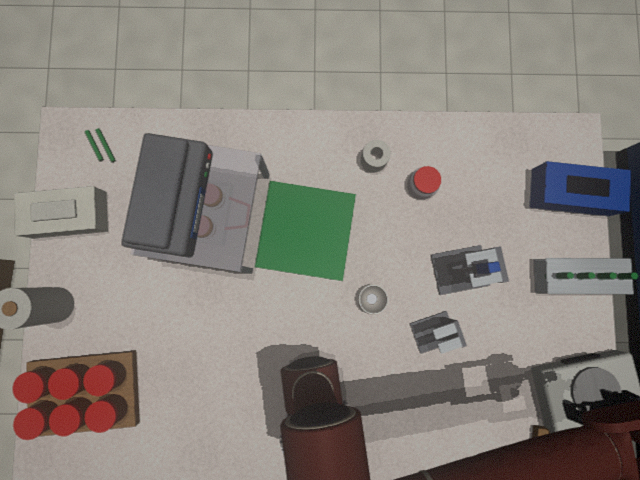

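The scene picture shows the larger stand with the blue-handled hook at (140,235), with a smaller decoy stand at (178,250). It also shows the mat at (342,290), the tray and loop under the shelf at (415,262), the bowl at (244,259), the pot at (225,353) and the roll at (300,356). In the top view the hook is at (488,268), the small stand at (438,333), the mat at (306,230) and the loop bar at about (237,213).

Candidates for the hook: the blue handle in the large stand (scene 140,225; top 488,268), or the small empty stand (scene 178,250; top 438,333). The first fits the description. The blue box (top 580,188) and the green pens are not hooks.

Run:
```python
from h import *
np.set_printoptions(precision=4,suppress=True)
R={}
for c in("top","scene"):
    im,d=grab_frame(c); R[c]=(im,d); hsv=cv2.cvtColor(im,cv2.COLOR_BGR2HSV)
    g=cv2.inRange(hsv,(50,120,60),(75,255,255)); n,l,s,_=cv2.connectedComponentsWithStats(g)
    k=1+np.argmax(s[1:,4]); v,u=np.where(l==k)
    P=np.array([plane(c,a,b,0.001)[:2] for a,b in zip(u,v)]).astype(np.float32)
    print(c,"mat",cv2.minAreaRect(P*1000))
    b=cv2.inRange(hsv,(105,120,60),(125,255,255))
    win=(slice(240,300),slice(470,520)) if c=="top" else (slice(195,260),slice(120,160))
    m=np.zeros_like(b);m[win]=b[win]; v,u=np.where(m>0)
    P=np.array([px(c,a,bb,d[bb,a]) for a,bb in zip(u,v) if d[bb,a]>0])
    print("handle pts",len(P),np.percentile(P,[2,50,98],axis=0))
    T=P[P[:,2]>P[:,2].max()-.012];print("top face",len(T),T.mean(0),cv2.minAreaRect((T[:,:2]*1000).astype(np.float32)))
    for t in("stand","tray","bowl","pot","label_roll","loop"):
        for r in masks_of(c,t)[:2]:
            print(t,round(r["conf"],2),r["box"])
            if t=="stand":
                v,u=np.where(r["region"]);P=np.array([px(c,a,bb,d[bb,a]) for a,bb in zip(u,v) if d[bb,a]>0])
                for lo,hi in((.005,.02),(.18,.21)):
                    Q=P[(P[:,2]>lo)&(P[:,2]<hi)]
                    if len(Q)>5:print(" ",lo,len(Q),cv2.minAreaRect((Q[:,:2]*1000).astype(np.float32)))
a=cv2.resize(R["top"][0][235:305,420:520],None,fx=4,fy=4,interpolation=2)
b=cv2.resize(R["scene"][0][195:335,105:205],None,fx=4,fy=4,interpolation=2)
o=np.zeros((560,800,3),np.uint8);o[:280,:400]=a;o[:560,400:]=b
o[280:560,:400]=cv2.resize(R["top"][0][175:245,195:295],None,fx=4,fy=4,interpolation=2)
cv2.imwrite("pics/crop1.png",o)
```

```text
Traceback (most recent call last):
  File "h.py", line 6, in plane
    c=camera_info(cam); o=c["T"][:3,3]; r=px(cam,u,v,1.0)-o; return o+r*(z-o[2])/r[2]
                                          ~~^^^^^^^^^^^^^
  File "h.py", line 4, in px
    c=camera_info(cam); p=np.array([(u-c["cx"])/c["fx"]*d,-(v-c["cy"])/c["fy"]*d,-d,1]); return (c["T"]@p)[:3]
ValueError: time passes only in moves, steps and waits
```

```bash
sed -i 's/^from plant import \*/from plant import *\nfrom functools import lru_cache\ncamera_info=lru_cache(camera_info)/' h.py
cat > m1.py <<'E'
from h import *
np.set_printoptions(precision=4,suppress=True)
R={}
for c in("top","scene"):
    im,d=grab_frame(c); R[c]=(im,d); hsv=cv2.cvtColor(im,cv2.COLOR_BGR2HSV)
    g=cv2.inRange(hsv,(50,120,60),(75,255,255)); n,l,s,_=cv2.connectedComponentsWithStats(g)
    k=1+np.argmax(s[1:,4]); v,u=np.where(l==k)
    P=np.array([plane(c,a,b,0.001)[:2] for a,b in zip(u,v)]).astype(np.float32)
    print(c,"mat",cv2.minAreaRect(P*1000))
    b=cv2.inRange(hsv,(105,120,60),(125,255,255))
    win=(slice(240,300),slice(470,520)) if c=="top" else (slice(195,260),slice(120,160))
    m=np.zeros_like(b);m[win]=b[win]; v,u=np.where(m>0)
    P=np.array([px(c,a,bb,d[bb,a]) for a,bb in zip(u,v) if d[bb,a]>0])
    print("handle pts",len(P),np.percentile(P,[2,50,98],axis=0))
    T=P[P[:,2]>P[:,2].max()-.012];print("top face",len(T),T.mean(0),cv2.minAreaRect((T[:,:2]*1000).astype(np.float32)))
    for t in("stand","tray","bowl","pot","label_roll","loop"):
        for r in masks_of(c,t)[:2]:
            print(t,round(r["conf"],2),r["box"])
            if t=="stand":
                v,u=np.where(r["region"]);P=np.array([px(c,a,bb,d[bb,a]) for a,bb in zip(u,v) if d[bb,a]>0])
                for lo,hi in((.005,.02),(.18,.21)):
                    Q=P[(P[:,2]>lo)&(P[:,2]<hi)]
                    if len(Q)>5:print(" ",lo,len(Q),cv2.minAreaRect((Q[:,:2]*1000).astype(np.float32)))
a=cv2.resize(R["top"][0][235:305,420:520],None,fx=4,fy=4,interpolation=2)
b=cv2.resize(R["scene"][0][195:335,105:205],None,fx=4,fy=4,interpolation=2)
o=np.zeros((560,800,3),np.uint8);o[:280,:400]=a;o[:560,400:]=b
o[280:560,:400]=cv2.resize(R["top"][0][175:245,195:295],None,fx=4,fy=4,interpolation=2)
cv2.imwrite("pics/crop1.png",o)
E
python3 m1.py
```

```text
top mat ((570.5455322265625, 69.59292602539062), (215.4263153076172, 189.04010009765625), 80.16233825683594)
handle pts 93 [[ 0.4543 -0.4047  0.2792]
 [ 0.4636 -0.3923  0.283 ]
 [ 0.4752 -0.3815  0.2864]]
top face 93 [ 0.4644 -0.3926  0.2831] ((464.3378601074219, -391.98541259765625), (20.51462173461914, 24.16274642944336), 12.51888656616211)
stand 0.94 [411.6, 308.9, 53.7, 44.8]
  0.005 805 ((284.6598815917969, -320.4209899902344), (95.15851593017578, 113.14398956298828), 18.507904052734375)
stand 0.89 [434.2, 244.4, 75.2, 49.4]
  0.005 1418 ((466.0526123046875, -401.6875305175781), (119.7624740600586, 150.56227111816406), 10.980473518371582)
  0.18 879 ((467.93060302734375, -407.4058532714844), (88.18647003173828, 96.26358032226562), 10.292221069335938)
bowl 0.8 [357.2, 285.3, 28.7, 27.3]
bowl 0.69 [460.9, 260.1, 36.9, 17.1]
pot 0.69 [405.6, 168.1, 37.2, 31.5]
label_roll 0.57 [363.3, 142.4, 27.1, 29.3]
scene mat ((583.7086181640625, 50.940345764160156), (254.84373474121094, 251.75860595703125), 81.36213684082031)
handle pts 422 [[ 0.4636 -0.4027  0.2059]
 [ 0.4774 -0.3901  0.2473]

[... 229 characters left out ...]
531738281, -319.7362365722656), (97.65037536621094, 112.1280746459961), 19.333969116210938)
stand 0.63 [110.8, 232.6, 79.2, 107.5]
  0.005 1677 ((470.1371765136719, -400.5408935546875), (127.90918731689453, 151.35475158691406), 11.515792846679688)
  0.18 744 ((470.96728515625, -406.74981689453125), (97.05703735351562, 95.01195526123047), 11.859211921691895)
tray 0.92 [398.4, 239.4, 89.9, 55.8]
tray 0.64 [439.0, 248.6, 27.4, 28.8]
bowl 0.67 [226.5, 244.0, 31.3, 26.6]
bowl 0.49 [278.8, 126.7, 251.4, 206.4]
pot 0.71 [203.5, 330.7, 41.7, 49.1]
pot 0.33 [279.9, 129.5, 252.6, 204.6]
label_roll 0.65 [279.3, 334.5, 38.2, 49.2]
loop 0.63 [403.0, 237.3, 84.6, 56.1]
loop 0.37 [430.0, 240.4, 26.5, 25.1]
```

View pics/crop1.png

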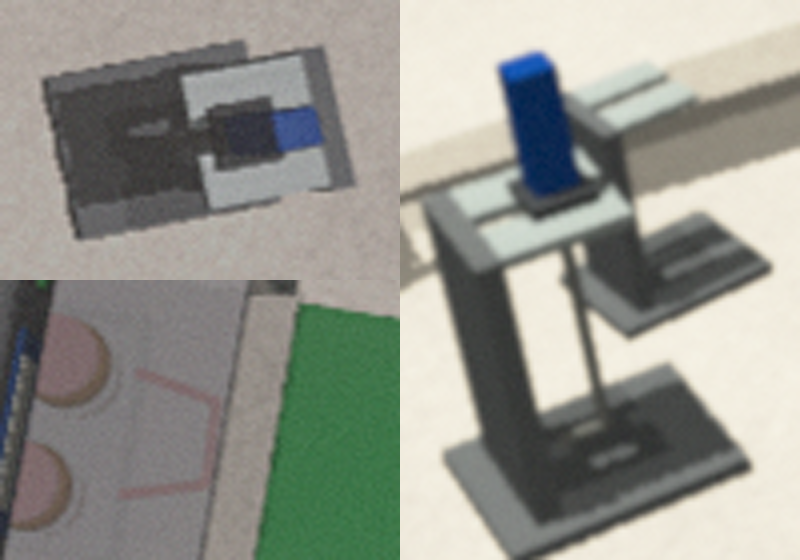

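The crop confirms the choice: the larger stand holds the hook, with the blue handle at scene (140,225), the collar on the fork and the slot open toward +y. The loop bar shows through the clear board at top (250,204)–(247,226), roughly parallel to the shelf edge.

```bash
cat > m2.py <<'E'
from h import *
from scipy.spatial.transform import Rotation as Ro
np.set_printoptions(precision=4,suppress=True)
C=[plane("top",u,v,.001) for u,v in((270,182),(355,193),(343,280),(257,267))]
print("mat top",np.mean(C,0),[np.round(c[:2],3) for c in C])
im,d=grab_frame("scene")
C2=[plane("scene",u,v,.001) for u,v in((408,307),(306,328),(283,266),(376,254))]
print("mat scene",np.mean(C2,0),[np.round(c[:2],3) for c in C2])
print("loop top",[plane("top",u,v,.042)[:2] for u,v in((250,203.75),(246.75,226.25))])
print("loop side ends",[plane("top",u,v,.042)[:2] for u,v in((195+137/4,175+92/4),(195+122/4,175+215/4))])
hsv=cv2.cvtColor(im,cv2.COLOR_BGR2HSV);m=cv2.inRange(hsv,(0,110,60),(8,255,255))|cv2.inRange(hsv,(172,110,60),(180,255,255))
v,u=np.where(m[235:290,395:437]>0);P=np.array([plane("scene",a+395,b+235,.042)[:2] for a,b in zip(u,v)])
print("scene red",len(P),cv2.minAreaRect((P*1000).astype(np.float32)) if len(P) else 0)
for a,b in sorted(zip(u+395,v+235))[::12]: print((a,b),plane("scene",a,b,.042)[:2],end=" ")
print("loop pin",plane("scene",410,265,.042), "bowl",plane("top",371,299,.04),"pot",plane("top",426,181,.07),"roll",plane("top",376,155,.07))
s=state();M=Ro.from_quat(np.array(s["tool_rot"])[[1,2,3,0]]);print(M.as_matrix(),s["time"],s["tool_pos"])
E
python3 m2.py
```

```text
mat top [0.5786 0.0449 0.001 ] [array([0.721, 0.154]), array([ 0.69 , -0.098]), array([ 0.433, -0.063]), array([0.469, 0.187])]
mat scene [0.5819 0.0556 0.001 ] [array([0.721, 0.163]), array([ 0.685, -0.089]), array([ 0.432, -0.05 ]), array([0.49 , 0.199])]
loop top [array([0.6482, 0.2059]), array([0.5833, 0.2136])]
loop side ends [array([0.6643, 0.2656]), array([0.5757, 0.2736])]
scene red 125 ((628.2686767578125, 236.4102783203125), (94.21770477294922, 58.922828674316406), 5.94659948348999)
(np.int64(401), np.int64(258)) [0.5855 0.2194] (np.int64(403), np.int64(261)) [0.5992 0.2173] (np.int64(405), np.int64(258)) [0.5899 0.2286] (np.int64(407), np.int64(255)) [0.5805 0.2401] (np.int64(408), np.int64(266)) [0.6235 0.2177] (np.int64(410), np.int64(254)) [0.58   0.2494] (np.int64(411), np.int64(271)) [0.6451 0.2136] (np.int64(413), np.int64(271)) [0.6473 0.2181] (np.int64(426), np.int64(271)) [0.6614 0.2472] (np.int64(430), np.int64(271)) [0.6657 0.2561] (np.int64(434), np.int64(270)) [0.6665 0.2673] loop pin [0.622  0.2244 0.042 ] bowl [ 0.3805 -0.1392  0.04  ] pot [ 0.7129 -0.2935  0.07  ] roll [ 0.7869 -0.1523  0.07  ]
[[ 0.9652  0.2617 -0.    ]
 [ 0.2617 -0.9652  0.0001]
 [ 0.     -0.0001 -1.    ]] 2.1 [ 0.1636 -0.6032  0.2313]
```

```bash
python3 -m handwheel '[[[0,0,0.04,0,0,0],[0,0,0.04,0,0,0],[0,0,0.04,0,0,0],[0.0303,0.0212,0,0,0,-0.42],[0.0303,0.0212,0,0,0,-0.42],[0.0303,0.0212,0,0,0,-0.42],[0.0303,0.0212,0,0,0,-0.42],[0.0303,0.0212,0,0,0,-0.42],[0.0303,0.0212,0,0,0,-0.42],[0.0303,0.0212,0,0,0,-0.42],[0.0303,0.0212,0,0,0,-0.42],[0.0303,0.0212,0,0,0,-0.42],[0.0303,0.0212,0,0,0,-0.42],[0,0,0,0,0,0],[0,0,0,0,0,0]]]' 1
python3 - <<'E'
from h import *
im,d=grab_frame("scene"); cv2.imwrite("pics/s2.png",cv2.resize(im[120:340,60:280],None,fx=2.7,fy=2.7,interpolation=2))
E
```

```text
time: 3.35
tool_pos: [0.4678, -0.3899, 0.3512]
tool_rot: [-0.0, 0.995, 0.097, -0.0]
contact_force: [0.2, -0.5, 0.2]
gripper_width: 0.998
grasp_force: 0.0
```

View pics/s2.png

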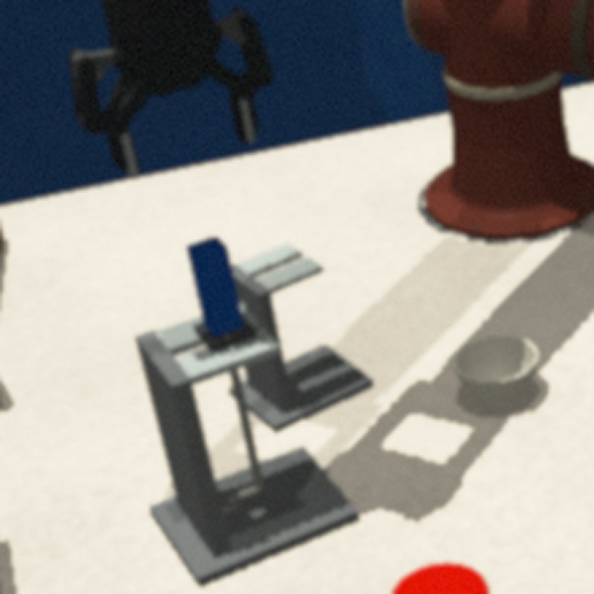

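The fingers hang straddling the handle along y, tips at about scene (108,183) and (152,172), with the handle top at (136,209). Descending and gripping.

```bash
python3 - <<'E'
from h import *
print(proj("scene",[.4678,-.3899,.338]),proj("scene",[.467,-.391,.283]))
E
python3 -m handwheel '[[[0,0,-0.022,0,0,0],[0,0,-0.022,0,0,0],[0,0,-0.022,0,0,0],[0,0,-0.022,0,0,0],[0,0,-0.021,0,0,0],[0,0,-0.02,0,0,0],[0,0,0,0,0,0]]]' 1
python3 -m handwheel '[[[0,0,0,0,0,0],[0,0,0,0,0,0],[0,0,0,0,0,0],[0,0,0,0,0,0],[0,0,0,0,0,0],[0,0,0,0,0,0],[0,0,0,0,0,0],[0,0,0,0,0,0],[0,0,0,0,0,0],[0,0,0,0,0,0]]]' 0
```

```text
(np.float64(131.00356945043174), np.float64(188.0392731446555)) (np.float64(135.30134718863658), np.float64(210.1233135555484))
time: 3.98
tool_pos: [0.4634, -0.3904, 0.2168]
tool_rot: [-0.003, 0.996, 0.094, -0.003]
contact_force: [0.2, 0.8, -1.2]
gripper_width: 1.002
grasp_force: 0.0
time: 4.82
tool_pos: [0.467, -0.3916, 0.2242]
tool_rot: [0.001, 0.995, 0.096, 0.001]
contact_force: [-0.6, 1.0, 5.4]
gripper_width: 0.321
grasp_force: 48.9
```

```bash
python3 -m handwheel '[[[0,0,0.004,0,0,0],[0,0,0.005,0,0,0],[0,0,0.004,0,0,0],[0,0,0,0,0,0],[-0.0019,0.0098,0,0,0,0],[-0.0038,0.0196,0,0,0,0],[-0.0038,0.0196,0,0,0,0],[-0.0038,0.0196,0,0,0,0],[-0.0038,0.0196,0,0,0,0],[0,0.02,0.02,0,0,0],[0,0,0.04,0,0,0],[0,0,0.03,0,0,0],[0,0,0,0,0,0],[0,0,0,0,0,0]]]'
python3 - <<'E'
from h import *
im,d=grab_frame("scene"); cv2.imwrite("pics/s3.png",cv2.resize(im[120:340,60:280],None,fx=2.7,fy=2.7,interpolation=2))
E
```

```text
time: 5.98
tool_pos: [0.4501, -0.2829, 0.3279]
tool_rot: [0.002, 0.995, 0.096, 0.002]
contact_force: [-0.2, -0.1, -1.1]
gripper_width: 0.325
grasp_force: 48.5
```

View pics/s3.png

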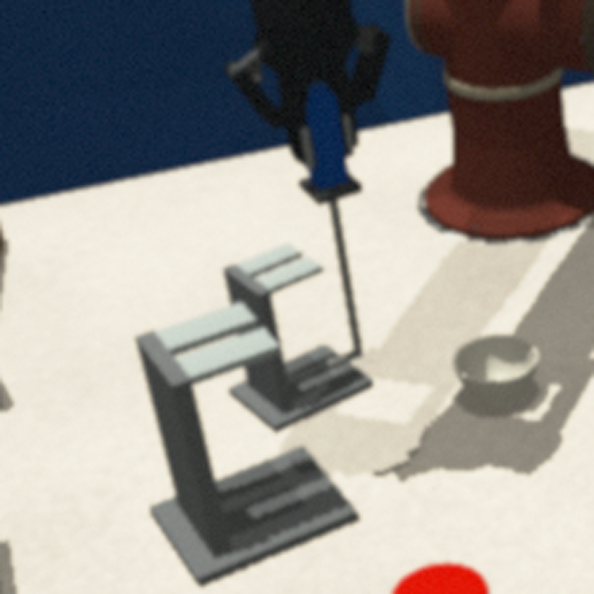

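The stand is now free and the hook hangs upright from the gripper with its foot at about scene (192,253). Carrying it in front of the shelf and tilting it (top outward), so that handle and collar stay clear of the board.

```bash
python3 -m handwheel '[[[0.0169,0.0329,0,0,0,-2.31],[0.0169,0.0329,0,0,0,-2.31],[0.0169,0.0329,0,0,0,-2.31],[0.0169,0.0329,0,0,0,-2.31],[0.0169,0.0329,0,0,0,-2.31],[0.0169,0.0329,0,0,0,-2.31],[0.0169,0.0329,0,0,0,-2.31],[0.0169,0.0329,0,0,0,-2.31],[0,0,0,0,0,0],[0,0,0,0,0,0]]]'
python3 -m handwheel '[[[0,0,0,4.96,-0.65,0],[0,0,0,4.96,-0.65,0],[0,0,0,4.96,-0.65,0],[0,0,0,4.96,-0.65,0],[0,0,0,4.96,-0.65,0],[0,0,0,4.96,-0.65,0],[0,0,0,4.96,-0.65,0],[0,0,0,4.96,-0.65,0],[0,0,0,0,0,0],[0,0,0,0,0,0],[0,0,0,0,0,0]]]'
cat > st.py <<'E'
from h import *
from scipy.spatial.transform import Rotation as Ro
np.set_printoptions(precision=4,suppress=True)
B=np.array([.617,.213,.042]); c,s_=np.cos(np.radians(-7)),np.sin(np.radians(-7)); TR=np.array([[c,-s_,0],[s_,c,0],[0,0,1]])
L=.194
def foot():
    s=state();M=Ro.from_quat(np.array(s["tool_rot"])[[1,2,3,0]]).as_matrix();p=np.array(s["tool_pos"])
    f=p+L*M[:,2]; h=M@np.diag([1,-1,-1]); tip=f-.026*h[:,1]
    return s,p,h,f,tip
if __name__=="__main__":
    s,p,h,f,tip=foot()
    print("t",s["time"],"joints",np.array(s["joint_pos"]),"F",np.array(s["contact_force"]))
    print("foot",f,"tip",tip,"tilt",np.degrees(np.arccos(h[2,2])),"yaw",np.degrees(np.arctan2(h[1,0],h[0,0])))
    print("foot in loop frame(mm)",TR.T@(f-B)*1000,"tip",TR.T@(tip-B)*1000)
E
python3 st.py
```

```text
time: 6.87
tool_pos: [0.584, -0.0179, 0.322]
tool_rot: [-0.0, 0.998, -0.064, -0.003]
contact_force: [0.1, -0.4, -1.9]
gripper_width: 0.321
grasp_force: 48.8
time: 7.78
tool_pos: [0.5844, -0.0202, 0.3249]
tool_rot: [-0.341, 0.938, -0.062, 0.022]
contact_force: [0.2, -0.9, -1.4]
gripper_width: 0.322
grasp_force: 49.0
t 7.7833 joints [-0.4644 -0.0335  1.6524  0.6632  1.745   1.2821] F [ 0.1904 -0.8884 -1.4361]
foot [0.6005 0.1032 0.1761] tip [0.5979 0.0835 0.1594] tilt 39.92379816645803 yaw -7.542700535762113
foot in loop frame(mm) [  -2.952  -110.9489  134.1196] tip [  -3.1586 -130.8872  117.4336]
```

```bash
python3 -m handwheel '[[[0.0026,0.016,-0.02,0,0,0],[0.0026,0.016,-0.02,0,0,0],[0.0026,0.016,-0.02,0,0,0],[0.0026,0.016,-0.02,0,0,0],[0.0026,0.016,-0.02,0,0,0],[0,0,0,0,0,0],[0,0,0,0,0,0]]]'
python3 st.py
python3 - <<'E'
from st import *
im,d=grab_frame("scene"); t,_=grab_frame("top"); cv2.imwrite("pics/raw_s4.png",im)
s,p,h,f,tip=foot()
for c,i in(("scene",im),("top",t)):
    print(c,"foot",proj(c,f),"tip",proj(c,tip),"bar",proj(c,B),[ (k,[(np.round(r["position"],1).tolist(),round(r["conf"],2)) for r in pinpoint(c,k)[:2]]) for k in("hook","prong_tip","loop")])
o=np.zeros((600,800,3),np.uint8);o[:,:500]=cv2.resize(im[200:320,360:460],(500,600),interpolation=2);o[:300,500:]=cv2.resize(t[170:250,215:295],(300,300),interpolation=2)
cv2.imwrite("pics/s4.png",o)
E
```

```text
time: 8.37
tool_pos: [0.5969, 0.0616, 0.2247]
tool_rot: [-0.341, 0.938, -0.06, 0.021]
contact_force: [-0.8, -1.3, -1.3]
gripper_width: 0.322
grasp_force: 48.9
t 8.3667 joints [-0.327   0.0155  1.7734  0.6815  1.5303  1.2807] F [-0.8259 -1.3128 -1.3299]
foot [0.6126 0.1853 0.076 ] tip [0.61   0.1655 0.0593] tilt 39.972833227243136 yaw -7.336808650983653
foot in loop frame(mm) [ -1.0328 -28.0411  34.0441] tip [ -1.181  -47.9657  17.3411]
scene foot (np.float64(395.1090961934368), np.float64(255.84071972340922)) tip (np.float64(387.3987994234622), np.float64(262.7749696532542)) bar (np.float64(405.06689360527463), np.float64(265.1081566341626)) [('hook', [([394.1, 254.0], 0.75)]), ('prong_tip', [([390.1, 263.9], 0.82), ([341.6, 286.0], 0.66)]), ('loop', [([406.0, 266.9], 0.62)])]
top foot (np.float64(255.9566121039653), np.float64(213.38131507679608)) tip (np.float64(263.742912255515), np.float64(215.23968993205125)) bar (np.float64(247.25447003626962), np.float64(214.5241321996594)) [('hook', [([255.4, 210.0], 0.83), ([304.2, 227.7], 0.45)]), ('prong_tip', [([265.3, 214.3], 0.87), ([479.2, 269.0], 0.25)]), ('loop', [])]
```

View pics/s4.png

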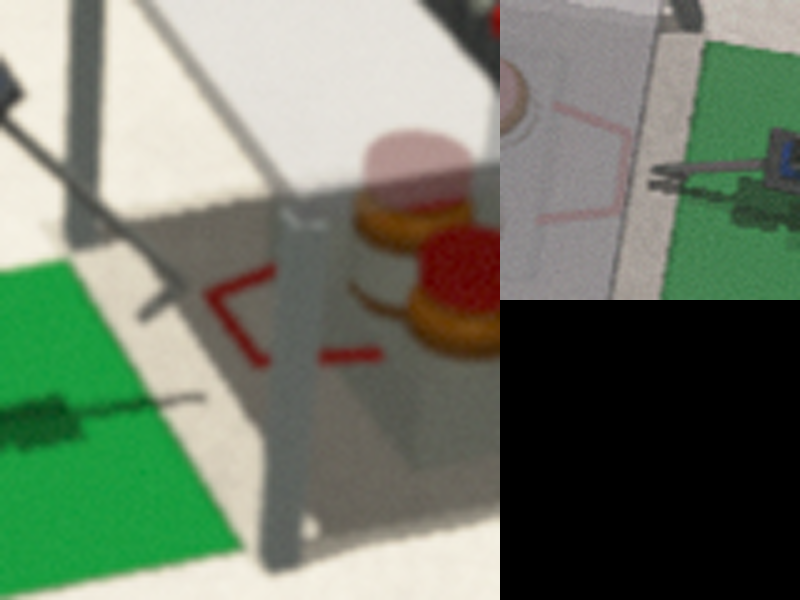

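The prong shows clearly at scene (396,258)→(388,263), within 2 px of the prediction. The bar is at (402,259)–(412,272), so x is aligned and the foot still has to go about 68 mm inward, above the bar, before it is lowered.

```bash
python3 -m handwheel '[[[0.0019,0.0135,0.001,0,0,0],[0.0019,0.0135,0.001,0,0,0],[0.0019,0.0135,0.001,0,0,0],[0.0019,0.0135,0,0,0,0],[0.0019,0.0135,0,0,0,0],[0,0,0,0,0,0],[0,0,0,0,0,0]]]'
python3 st.py
python3 - <<'E'
from st import *
im,d=grab_frame("scene"); t,_=grab_frame("top"); cv2.imwrite("pics/raw_s4.png",im)
s,p,h,f,tip=foot()
for c,i in(("scene",im),("top",t)):
    print(c,"foot",proj(c,f),"tip",proj(c,tip),"bar",proj(c,B))
o=np.zeros((600,800,3),np.uint8);o[:,:500]=cv2.resize(im[200:320,360:460],(500,600),interpolation=2);o[:300,500:]=cv2.resize(t[170:250,215:295],(300,300),interpolation=2)
cv2.imwrite("pics/s5.png",o)
E
```

```text
time: 9.35
tool_pos: [0.6068, 0.1291, 0.2281]
tool_rot: [-0.341, 0.938, -0.061, 0.022]
contact_force: [0.8, 0.4, -1.5]
gripper_width: 0.323
grasp_force: 48.9
t 9.35 joints [-0.2108  0.0124  1.7709  0.7004  1.4611  1.3718] F [ 0.7587  0.3713 -1.4813]
foot [0.6227 0.2528 0.0795] tip [0.6201 0.2331 0.0628] tilt 40.00326075386273 yaw -7.37016202262983
foot in loop frame(mm) [ 0.818  40.2417 37.5031] tip [ 0.6772 20.326  20.7895]
scene foot (np.float64(420.4377131468493), np.float64(250.38329266914374)) tip (np.float64(412.72407448721384), np.float64(257.2571047074786)) bar (np.float64(405.06689360527463), np.float64(265.1081566341626))
top foot (np.float64(231.34702779899226), np.float64(210.16756151601442)) tip (np.float64(239.45507453919276), np.float64(212.08903480306958)) bar (np.float64(247.25447003626962), np.float64(214.5241321996594))
```

View pics/s5.png

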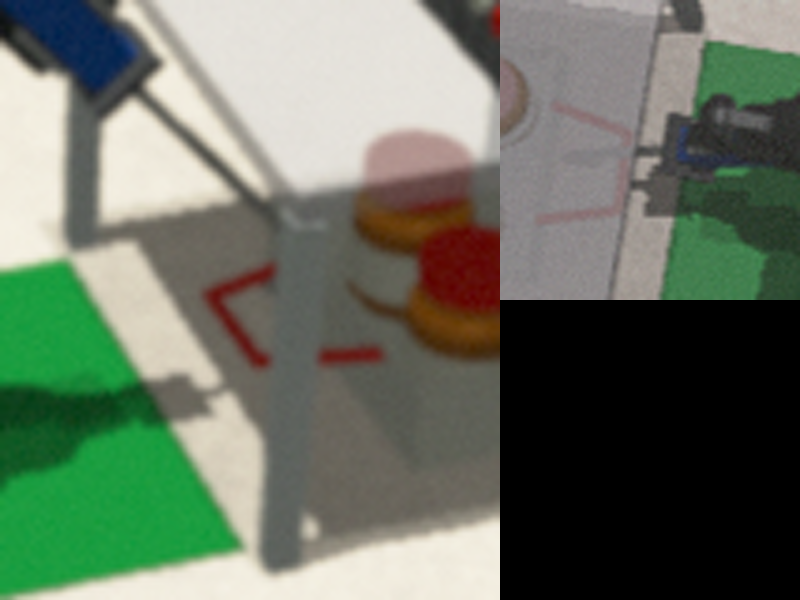

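In the top view the foot shows at about (232,212), roughly 39 mm behind the bar and between the side bars. In the scene view the foot is hidden behind the shelf leg. Lowering into the loop.

```bash
python3 -m handwheel '[[[0,0,-0.0095,0,0,0],[0,0,-0.0095,0,0,0],[0,0,-0.0095,0,0,0],[0,0,-0.0095,0,0,0],[0,0,-0.0095,0,0,0],[0,0,0,0,0,0],[0,0,0,0,0,0]]]'
python3 st.py
```

```text
time: 10.03
tool_pos: [0.6066, 0.1278, 0.1794]
tool_rot: [-0.342, 0.938, -0.062, 0.021]
contact_force: [-0.6, 0.9, -1.4]
gripper_width: 0.321
grasp_force: 48.9
t 10.0333 joints [-0.2135  0.0611  1.807   0.7084  1.3984  1.3175] F [-0.5905  0.9214 -1.4186]
foot [0.6225 0.2515 0.0309] tip [0.6198 0.2318 0.0142] tilt 40.04045669792503 yaw -7.512916124871452
foot in loop frame(mm) [  0.7202  38.9212 -11.0812] tip [  0.493   19.017  -27.8075]
```

```bash
python3 -m handwheel '[[[0,0.0005,0.0039,-1.98,0.26,0],[0,0.0005,0.0039,-1.98,0.26,0],[0,0.0005,0.0039,-1.98,0.26,0],[0,0.0005,0.0039,-1.98,0.26,0],[0,0,0,0,0,0],[0,0,0,0,0,0]]]'
python3 st.py
python3 -m handwheel '[[[-0.0005,-0.0037,0,0,0,0],[-0.0009,-0.006,0,0,0,0],[-0.0011,-0.0074,0,0,0,0],[-0.0011,-0.0074,0,0,0,0],[-0.0011,-0.0074,0,0,0,0],[-0.0011,-0.0074,0,0,0,0],[-0.0011,-0.0074,0,0,0,0],[-0.0011,-0.0074,0,0,0,0],[-0.0009,-0.006,0,0,0,0],[-0.0005,-0.0037,0,0,0,0],[0,0,0,0,0,0]]]'
python3 st.py
python3 - <<'E'
from st import *
im,d=grab_frame("scene")
s,p,h,f,tip=foot()
print("foot",proj("scene",f),"loop",[(np.round(r["position"],1).tolist(),round(r["conf"],2)) for r in pinpoint("scene","loop")[:2]])
cv2.imwrite("pics/s6.png",cv2.resize(im[180:340,340:540],(750,600),interpolation=2))
E
```

```text
time: 10.53
tool_pos: [0.6077, 0.13, 0.1977]
tool_rot: [-0.276, 0.959, -0.062, 0.019]
contact_force: [-0.4, -0.4, -1.9]
gripper_width: 0.319
grasp_force: 48.9
t 10.5333 joints [-0.1555  0.0247  1.7717  0.57    1.3918  1.4272] F [-0.4193 -0.36   -1.9206]
foot [0.6214 0.2322 0.0333] tip [0.6186 0.2103 0.0195] tilt 32.080002896407635 yaw -7.45521312290431
foot in loop frame(mm) [ 2.0603 19.5596 -8.663 ] tip [  1.9121  -2.4699 -22.4716]
time: 11.45
tool_pos: [0.5978, 0.065, 0.1966]
tool_rot: [-0.275, 0.959, -0.063, 0.018]
contact_force: [0.1, 2.7, 1.9]
gripper_width: 0.318
grasp_force: 49.4
t 11.45 joints [-0.2682  0.0161  1.7822  0.5581  1.45    1.3353] F [0.1128 2.7324 1.9112]
foot [0.6112 0.1671 0.0322] tip [0.6083 0.1453 0.0184] tilt 32.05248773264181 yaw -7.55731788402548
foot in loop frame(mm) [ -0.1361 -46.2393  -9.8191] tip [ -0.3584 -68.2748 -23.6172]
foot (np.float64(387.98459590927644), np.float64(271.65659135831925)) loop [([384.7, 269.6], 0.94), ([245.1, 262.2], 0.71)]
```

View pics/s6.png

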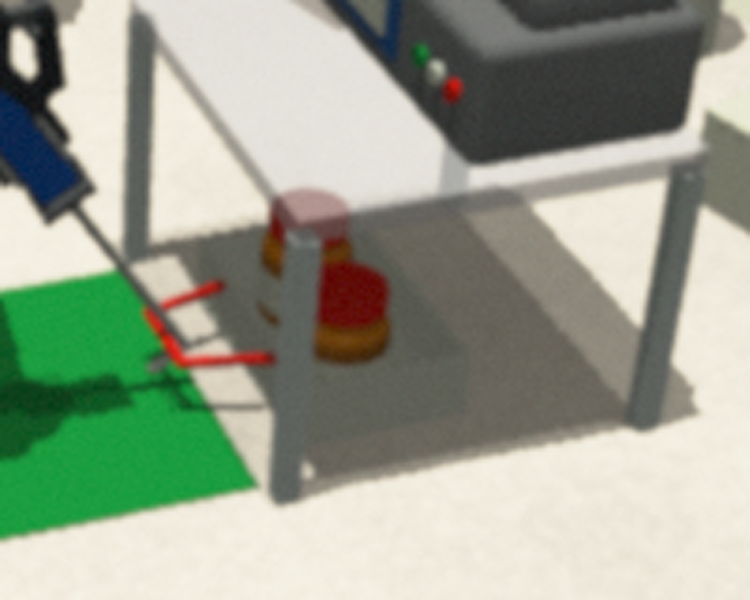

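The loop has moved out and is hooked: bar at scene (380,263)–(388,276), shank behind it, prong under it, jars upright. Pulling on.

```bash
python3 -m handwheel '[[[-0.0006,-0.004,0,0,0,0],[-0.001,-0.007,0,0,0,0],[-0.0015,-0.0099,0,0,0,0],[-0.0015,-0.0099,0,0,0,0],[-0.0015,-0.0099,0,0,0,0],[-0.0015,-0.0099,0,0,0,0],[-0.0015,-0.0099,0,0,0,0],[-0.0015,-0.0099,0,0,0,0],[-0.0015,-0.0099,0,0,0,0],[-0.0015,-0.0099,0,0,0,0],[-0.0015,-0.0099,0,0,0,0],[-0.0015,-0.0099,0,0,0,0],[-0.0015,-0.0099,0,0,0,0],[-0.0015,-0.0099,0,0,0,0],[-0.0015,-0.0099,0,0,0,0],[-0.0015,-0.0099,0,0,0,0],[-0.0015,-0.0099,0,0,0,0],[-0.001,-0.007,0,0,0,0],[-0.0006,-0.004,0,0,0,0],[0,0,0,0,0,0]]]'
cat > tr.py <<'E'
from st import *
im,d=grab_frame("scene")
s,p,h,f,tip=foot()
S=np.array([.601,.1815,0]);a=np.radians(-8.5);SR=np.array([[np.cos(a),-np.sin(a),0],[np.sin(a),np.cos(a),0],[0,0,1]])
print("foot in shelf",SR.T@(f-S)*1000,"F",np.array(s["contact_force"]))
for k,z in(("loop",.042),("tray",0),("corner_fl",0),("corner_fr",0),("corner_bl",0),("corner_br",0),("jar_a",.005)):
    for r in pinpoint("scene",k)[:2]: print(k,round(r["conf"],2),np.round(r["position"]),SR.T@(plane("scene",*r["position"],z)-S)*1000)
cv2.imwrite("pics/s7.png",cv2.resize(im[160:340,260:500],(800,600),interpolation=2))
E
python3 tr.py
```

```text
time: 13.22
tool_pos: [0.5718, -0.105, 0.1962]
tool_rot: [-0.275, 0.959, -0.063, 0.017]
contact_force: [-0.8, 4.2, 2.4]
gripper_width: 0.321
grasp_force: 49.4
foot in shelf [  11.5113 -184.5769   31.901 ] F [0.2696 3.2165 1.7561]
loop 0.7 [318. 283.] [  18.2581 -196.8514   42.    ]
tray 0.87 [363. 286.] [ 10.4079 -77.1416   0.    ]
corner_fl 0.7 [335. 269.] [ -81.533  -124.7791    0.    ]
corner_fr 0.79 [352. 316.] [ 113.0918 -139.0991   -0.    ]
corner_fr 0.4 [337. 268.] [ -85.7651 -118.839     0.    ]
corner_bl 0.7 [375. 268.] [-52.0878 -22.7591   0.    ]
corner_br 0.88 [401. 304.] [106.5569 -12.4731   0.    ]
corner_br 0.73 [362. 290.] [ 26.6094 -85.515    0.    ]
jar_a 0.95 [366. 300.] [ 70.1065 -91.6726   5.    ]
jar_a 0.94 [360. 272.] [-40.5769 -69.3274   5.    ]
```

View pics/s7.png

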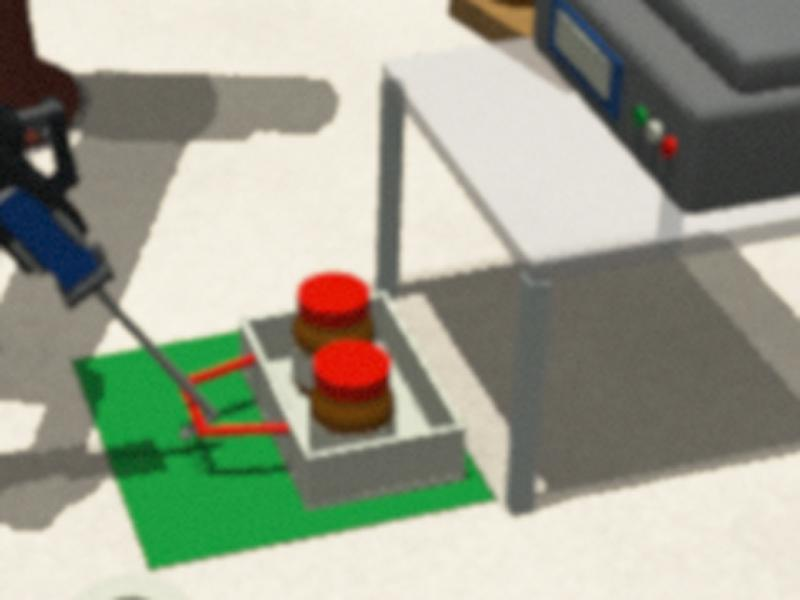

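The tray is out with both jars standing. Its back edge is about 15–20 mm past the shelf edge (corners at scene (375,248) and (399,296)). Pulling 40 mm further, then unhooking inward and up.

```bash
python3 -m handwheel '[[[-0.0008,-0.005,0,0,0,0],[-0.0015,-0.0099,0,0,0,0],[-0.0015,-0.0099,0,0,0,0],[-0.0015,-0.0099,0,0,0,0],[-0.0008,-0.005,0,0,0,0],[0,0,0,0,0,0],[0,0,0,0,0,0],[0,0,0,0,0,0]]]'
python3 tr.py
python3 -m handwheel '[[[0.0009,0.0055,0,0,0,0],[0.0009,0.0055,0,0,0,0],[0.0009,0.0055,0,0,0,0],[0.0009,0.0055,0,0,0,0],[0,0,0,0,0,0],[0,0,0,0,0,0]]]'
python3 tr.py
```

```text
time: 14.28
tool_pos: [0.5661, -0.1443, 0.1967]
tool_rot: [-0.275, 0.959, -0.063, 0.018]
contact_force: [-0.6, 2.1, 2.5]
gripper_width: 0.322
grasp_force: 49.6
foot in shelf [  11.8107 -224.592    32.244 ] F [0.021  1.6368 2.2392]
loop 0.67 [304. 284.] [  11.6912 -231.5312   42.    ]
loop 0.26 [391. 276.] [ 43.7533 -17.5562  42.    ]
tray 0.6 [348. 289.] [  10.575  -116.7672    0.    ]
corner_fl 0.76 [318. 271.] [ -85.5698 -169.0775   -0.    ]
corner_fr 0.8 [335. 318.] [ 108.2967 -181.8536    0.    ]
corner_bl 0.61 [362. 267.] [-69.9444 -54.5046   0.    ]
corner_br 0.93 [384. 307.] [102.8154 -55.4911   0.    ]
jar_a 0.86 [350. 299.] [  57.3906 -127.6674    5.    ]
jar_a 0.57 [318. 273.] [ -70.4708 -172.7666    5.    ]
time: 15.18
tool_pos: [0.5695, -0.122, 0.196]
tool_rot: [-0.275, 0.959, -0.063, 0.018]
contact_force: [0.2, 0.0, -1.7]
gripper_width: 0.323
grasp_force: 49.2
foot in shelf [  11.8248 -202.2147   31.6474] F [ 1.1714 -0.9936 -1.6584]
loop 0.94 [305. 284.] [  13.8652 -228.5512   42.    ]
tray 0.68 [349. 293.] [  25.7253 -119.7078   -0.    ]
corner_fl 0.89 [321. 272.] [ -79.209  -163.4656    0.    ]
corner_fl 0.32 [227. 366.] [ 192.0973 -450.2755    0.    ]
corner_fr 0.78 [335. 319.] [ 110.8493 -182.1124    0.    ]
corner_bl 0.56 [359. 267.] [-70.4422 -62.1353   0.    ]
corner_br 0.82 [384. 308.] [106.7005 -55.6396   0.    ]
corner_br 0.25 [349. 301.] [  55.3132 -129.3202    0.    ]
jar_a 0.94 [349. 298.] [  50.0706 -127.6668    5.    ]
jar_a 0.88 [347. 278.] [ -29.3133 -108.5081    5.    ]
```

View pics/s7.png

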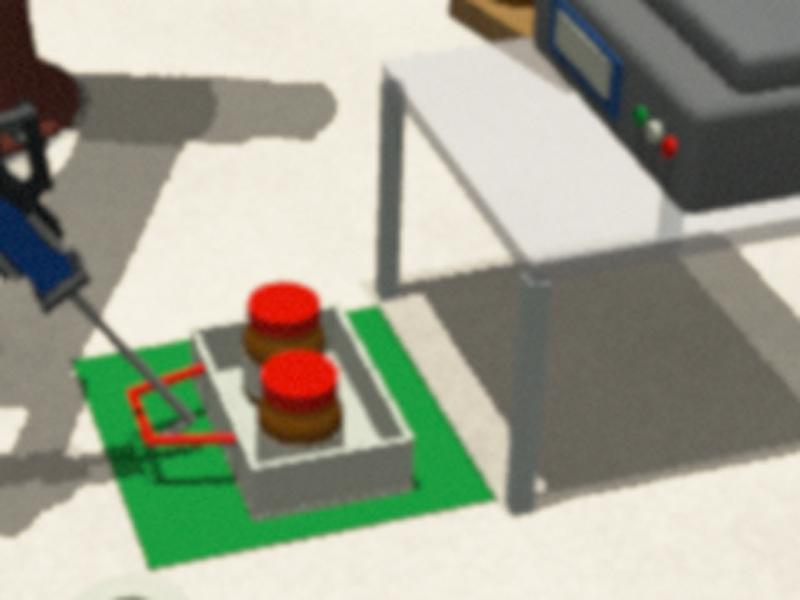

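The tray stands fully on the mat, corners about 55 mm from the shelf edge, and the shank is now clear behind the bar (scene (317,286), bar at (300–305,280–292)). Lifting out.

```bash
python3 -m handwheel '[[[0,0,0.006,0,0,0],[0,0,0.01,0,0,0],[0,0,0.012,0,0,0],[0,0,0.012,0,0,0],[0,0,0,0,0,0]]]'
python3 st.py
python3 -m handwheel '[[[0,0,0.02,0,0,0],[0,0,0.025,0,0,0],[0,0,0.03,0,0,0],[0,0,0.03,0,0,0],[0,0,0,0,0,0]]]'
python3 tr.py | head -3; python3 st.py
```

```text
time: 16.0
tool_pos: [0.5712, -0.1231, 0.2411]
tool_rot: [-0.274, 0.959, -0.062, 0.021]
contact_force: [0.5, -0.2, -1.6]
gripper_width: 0.325
grasp_force: 49.2
t 16.0 joints [-0.5765  0.0458  1.6747  0.5021  1.6648  1.109 ] F [ 0.4646 -0.1853 -1.6058]
foot [ 0.5856 -0.0216  0.0764] tip [ 0.5828 -0.0435  0.0626] tilt 31.902091245855882 yaw -7.4980962911604525
foot in loop frame(mm) [  -2.5647 -236.6941   34.3783] tip [  -2.6711 -258.7672   20.6391]
time: 16.42
tool_pos: [0.5715, -0.1231, 0.3498]
tool_rot: [-0.273, 0.96, -0.061, 0.023]
contact_force: [0.6, -0.1, 0.3]
gripper_width: 0.323
grasp_force: 49.2
foot in shelf [  14.7688 -203.3336  181.6102] F [ 0.0993 -0.2475 -1.3113]
loop 0.59 [305. 284.] [  13.4787 -228.4537   42.    ]
tray 0.86 [349. 289.] [  11.261 -115.927    0.   ]
t 16.8167 joints [-0.5765 -0.0063  1.5646  0.5156  1.8154  1.1942] F [-0.3998  0.5589 -1.4646]
foot [ 0.582  -0.0197  0.1752] tip [ 0.5791 -0.0415  0.1614] tilt 32.10503484040687 yaw -7.501653050821585
foot in loop frame(mm) [  -6.36   -235.2435  133.2188] tip [  -6.5989 -257.2663  119.4007]
```

```bash
python3 -m handwheel '[[[0,0,0,-4.53,0.594,0],[0,0,0,-4.53,0.594,0],[0,0,0,-4.53,0.594,0],[0,0,0,-4.53,0.594,0],[0,0,0,-4.53,0.594,0],[0,0,0,-4.53,0.594,0],[0,0,0,-4.53,0.594,0],[0,0,0,0,0,0],[0,0,0,0,0,0]]]'
python3 -m handwheel '[[[-0.0151,-0.02,-0.0025,0,0,2.31],[-0.0151,-0.02,-0.0025,0,0,2.31],[-0.0151,-0.02,-0.0025,0,0,2.31],[-0.0151,-0.02,-0.0025,0,0,2.31],[-0.0151,-0.02,-0.0025,0,0,2.31],[-0.0151,-0.02,-0.0025,0,0,2.31],[-0.0151,-0.02,-0.0025,0,0,2.31],[-0.0151,-0.02,-0.0025,0,0,2.31],[0,0,0,0,0,0],[0,0,0,0,0,0],[0,0,0,0,0,0]]]'
python3 - <<'E'
from st import *
s,p,h,f,tip=foot(); print(p,h,f)
im,d=grab_frame("scene");print("foot",proj("scene",f),"collar",proj("scene",f+h[:,2]*.169))
for k in("hook","fork","handle","prong_tip"):print(k,[(np.round(r["position"],1).tolist(),round(r["conf"],2)) for r in pinpoint("scene",k)[:2]])
cv2.imwrite("pics/s8.png",cv2.resize(im[120:340,60:280],(600,600),interpolation=2))
E
```

```text
time: 17.57
tool_pos: [0.5695, -0.1212, 0.3406]
tool_rot: [-0.002, 0.998, -0.065, -0.001]
contact_force: [0.4, -0.5, -1.6]
gripper_width: 0.319
grasp_force: 49.1
time: 18.48
tool_pos: [0.4486, -0.2825, 0.321]
tool_rot: [-0.001, 0.995, 0.095, 0.0]
contact_force: [-0.1, 0.6, -1.4]
gripper_width: 0.321
grasp_force: 49.1
[ 0.4486 -0.2825  0.321 ] [[ 0.982  -0.1887  0.0001]
 [ 0.1887  0.982  -0.0026]
 [ 0.0004  0.0026  1.    ]] [ 0.4486 -0.282   0.127 ]
foot (np.float64(192.20662310570182), np.float64(252.08274653207738)) collar (np.float64(181.59189256202103), np.float64(190.4771854674649))
hook [([190.5, 249.1], 0.93), ([181.4, 256.8], 0.26)]
fork [([162.2, 216.8], 0.69), ([142.4, 244.4], 0.66)]
handle [([180.3, 173.0], 0.7)]
prong_tip [([186.3, 258.7], 0.88), ([336.2, 318.0], 0.64)]
```

View pics/s8.png

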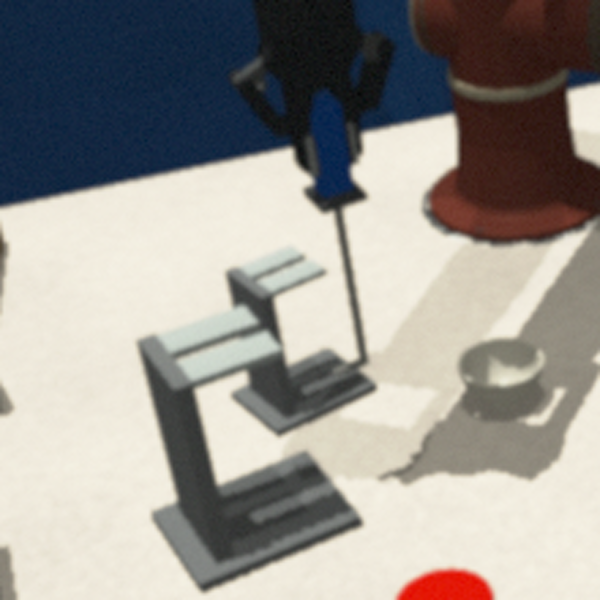

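The hook is upright with foot at scene (194,252) and the stand empty, just as after drawing it out. Going down to slot height and checking.

```bash
python3 -m handwheel '[[[-0.0028,0,-0.02,0,0,0],[0,0,-0.02,0,0,0],[0,0,-0.02,0,0,0],[0,0,-0.015,0,0,0],[0,0,-0.007,0,0,0],[0,0,0,0,0,0],[0,0,0,0,0,0],[0,0,0,0,0,0]]]'
```

```text
time: 19.4
tool_pos: [0.4467, -0.2826, 0.241]
tool_rot: [0.0, 0.995, 0.096, 0.001]
contact_force: [0.1, -0.1, -1.3]
gripper_width: 0.321
grasp_force: 49.1
```

```bash
python3 -m handwheel '[[[0.002,-0.0109,0,0,0,0],[0.002,-0.0109,0,0,0,0],[0.002,-0.0109,0,0,0,0],[0.002,-0.0109,0,0,0,0],[0.002,-0.0109,-0.002,0,0,0],[0.0021,-0.0109,-0.002,0,0,0],[0.0021,-0.0109,0,0,0,0],[0.0021,-0.0109,0,0,0,0],[0.0021,-0.0109,0,0,0,0],[0.0021,-0.0109,0,0,0,0],[0,0,0,0,0,0],[0,0,0,0,0,0]]]'
```

```text
time: 20.4
tool_pos: [0.4665, -0.3918, 0.2353]
tool_rot: [-0.001, 0.995, 0.095, -0.0]
contact_force: [-1.5, 0.3, -1.4]
gripper_width: 0.324
grasp_force: 49.1
```

```bash
python3 -m handwheel '[[[0,0,-0.004,0,0,0],[0,0,-0.004,0,0,0],[0,0,-0.003,0,0,0],[0,0,-0.002,0,0,0],[0,0,0,0,0,0],[0,0,0,0,0,0],[0,0,0,0,0,0]]]'
```

```text
time: 20.98
tool_pos: [0.4665, -0.3907, 0.2242]
tool_rot: [-0.0, 0.995, 0.096, -0.0]
contact_force: [-2.9, 3.4, 5.6]
gripper_width: 0.322
grasp_force: 50.4
```

```bash
python3 -m handwheel '[[[0,0,0,0,0,0],[0,0,0,0,0,0],[0,0,0,0,0,0],[0,0,0,0,0,0],[0,0,0,0,0,0],[0,0,0,0,0,0],[0,0,0,0,0,0],[0,0,0,0,0,0]]]' 1
python3 -m handwheel '[[[0,0,0.01,0,0,0],[0,0,0.02,0,0,0],[0,0,0.03,0,0,0],[0,0,0.03,0,0,0],[0,0,0.03,0,0,0],[0,0,0,0,0,0],[0,0,0,0,0,0],[0,0,0,0,0,0],[0,0,0,0,0,0],[0,0,0,0,0,0],[0,0,0,0,0,0]]]'
python3 tr.py
python3 - <<'E'
from h import *
im,d=grab_frame("scene")
for k in("hook","handle","prong_tip"):print(k,[(np.round(r["position"],1).tolist(),round(r["conf"],2)) for r in pinpoint("scene",k)[:2]])
cv2.imwrite("pics/s9.png",im[120:370,60:460].repeat(2,0).repeat(2,1))
E
```

```text
time: 21.65
tool_pos: [0.4665, -0.3913, 0.2223]
tool_rot: [-0.0, 0.995, 0.096, -0.0]
contact_force: [0.0, -0.1, -0.4]
gripper_width: 1.0
grasp_force: 0.0
time: 22.57
tool_pos: [0.4661, -0.3909, 0.3407]
tool_rot: [-0.002, 0.995, 0.096, -0.001]
contact_force: [0.0, -0.3, -1.2]
gripper_width: 1.002
grasp_force: 0.0
foot in shelf [ -49.1124 -585.7231  147.0395] F [ 0.4543  0.322  -0.2396]
loop 0.73 [303. 284.] [   8.5669 -233.5242   42.    ]
loop 0.25 [163. 312.] [  15.3928 -570.2639   42.    ]
tray 0.62 [349. 294.] [  29.2288 -120.5539    0.    ]
corner_fl 0.87 [318. 270.] [ -89.8447 -167.9176    0.    ]
corner_fr 0.6 [334. 318.] [ 107.8122 -182.2053    0.    ]
corner_bl 0.56 [358. 269.] [-62.0583 -68.2298   0.    ]
corner_br 0.69 [385. 305.] [ 98.1331 -51.4456   0.    ]
jar_a 0.95 [351. 302.] [  68.8863 -128.2502    5.    ]
jar_a 0.58 [349. 273.] [-47.3266 -96.8872   5.    ]
hook [([153.0, 301.4], 0.77), ([336.5, 317.5], 0.56)]
handle [([141.6, 222.3], 0.72)]
prong_tip [([148.6, 304.5], 0.95)]
```

View pics/s9.png

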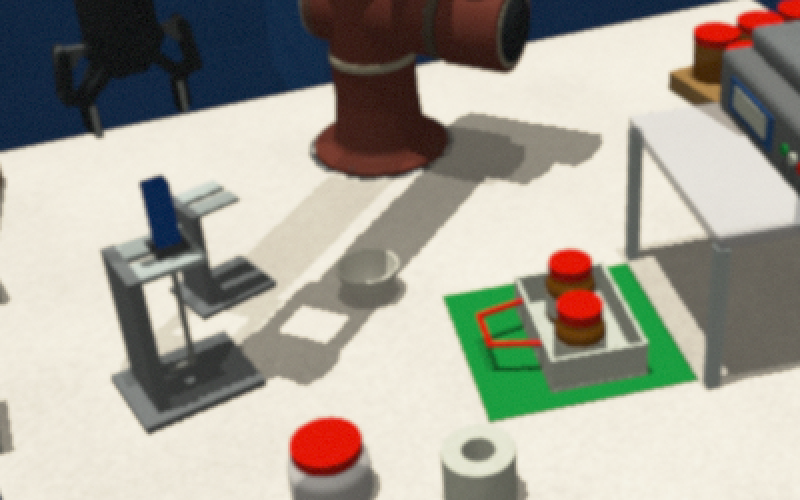

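The hook hangs in its fork (handle at scene (141,222), foot at (153,301), as at the start). The tray with both jars standing is on the mat at (349,290), the gripper is clear and the bystanders are in place. Handing in.

```bash
python3 -c "from plant import job_done; print(job_done())"
```

```text
the job is handed in; nothing more can be done
None
```

I handed the job in at about 23 s of the 64 s; no verdict came back. In the last picture the tray stands whole on the green mat with both jars upright, the hook hangs in the larger stand's fork, the gripper is clear, and the bystanders look undisturbed.

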